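# Dock the sample can and click its lid lock shut

### The job

Lift the sample can off its hook by the orange tab on its handle, set it down gently and flat in the dock between the four yellow corner guides, and let go so that the handle drops aside. Then take the can again by the black knob on its lid and turn the knob clockwise until it clicks past its detent and stays locked. Leave the can standing in the dock, and leave the kidney dish, bottles and pots undisturbed.

Things in the scene. Friction and masses are not known exactly. Their poses are not given: they have to be found in the camera images.
- can: Square white sample can with a teal lid, hanging by its wire handle from the hook at the start. Body 84 x 84 mm, lid 88 x 88 mm; underside to lid top 80 mm; about 0.38 kg with knob and handle (can vary by a third). Origin: centre of the underside; z up. Its four sides are alike, so it fits the dock at any quarter turn.
- tab (a point): Centre of the orange grip tab atop the wire handle: 24 mm along x, 14 mm along y (the width to pinch), 32 mm tall along z. Frame of the handle: z from its hinge to the tab, y parallel to the can's y. 188 mm above the can's underside when upright. The wire crown (8 mm thick) that hangs on the hook is centred 18 mm below this point. The can swings freely about the handle's hinge.
- bail (a joint): Handle angle: 0 upright, positive as it leans to the can's +x. Hinge along the can's y, 70 mm above its underside. Once let go with the can standing, the lightly sprung handle falls by itself within about 1.5 s to about 1.7 (lying out to the can's +x side, reaching 135 mm from its centre, 45 to 80 mm above its underside), clear of the knob.
- knob_grip (a point): Point to grip on the black lid knob, on its axis, 107 mm above the can's underside. Bar grip 42 mm long along this frame's x, 14 mm thick along y (the width to pinch), its top 118 mm above the underside; below it a round skirt, 44 mm across, whose top is 17 mm below this point. A white pointer line marks its -x end.
- lock_knob (a joint): Knob angle, growing clockwise seen from above; bar along the can's x at 0. Starts unlocked, 0 to 0.3. Turns easily to 0.5, then resists with up to about 0.1 N m, passes the hard spot at about 1.0 and snaps by itself to its end stop, locked, at 1.3. Let go short of 1.0 it springs back to 0.5. Red dot on the lid: pointer at 0; green dot: 1.3.
- dock: Fixed grey base plate, 136 x 136 mm, 10 mm thick; origin at the centre of its underside on the table, axes along its sides. The can stands on its top (z = 10 mm) between four yellow L-shaped corner guides, 34 mm tall that leave a 96 x 96 mm square opening (6 mm spare each side). They stop the can turning with the knob, after up to 0.15 rad of play.
- hook_stand: Fixed steel stand, upturned hook. Origin on the table under the hook's notch; post 100 mm to its +x, 272 mm tall. The hook's arm runs from the post to -x and ends in an upturned tip 26 mm to -x, its top 13 mm above the notch. Lift the can straight up by 20 to 35 mm (no more: the arm passes between crown and knob), then draw it 90 mm along the stand's -x to come free.
- hook_notch (a point): Top of the hook wire at the notch where the handle hangs, 259 mm above the table.
- dish: Teal kidney dish, about 95 x 200 mm, 34 mm tall, loose bystander; origin centre of the underside, long along its y.
- spray: White spray bottle with green head, 60 mm diameter, 166 mm tall, loose bystander; origin centre of the underside.
- gel: Gel bottle, 60 mm diameter, 130 mm tall, teal cap, loose bystander; origin centre of the underside.
- pot_a: Specimen pot with yellow cap, 48 mm diameter, 55 mm tall, loose bystander; origin centre of the underside.
- pot_b: Specimen pot with red cap, 48 mm diameter, 55 mm tall, loose bystander; origin centre of the underside.
There are look-alikes about, which are no part of the job. Leave any pink look-alike of the can alone.

How it is judged:
On the way, in this order (a step that is already met when the one before it is completed fails the run):
1. the can stands flat in the dock, let go, with its knob not yet turned (horizontal distance between can and dock below 0.014 m and z of can in the frame of dock below 0.014 m and angle between can's own z axis and vertical below 0.06 rad and contact force between the fingers and can below 0.1 N and value of joint lock_knob below 0.6 rad), for 0.2 s.
2. the knob is clicked into locked with the can standing in the dock (horizontal distance between can and dock below 0.014 m and z of can in the frame of dock below 0.014 m and angle between can's own z axis and vertical below 0.06 rad and value of joint lock_knob above 1.1 rad), for 0.2 s.
At the end, for the whole second after the job is handed in: The can stands at rest in the dock between the guides (within 14 mm of its centre, underside within 4 mm of the plate, tilted less than 0.06 rad), and its knob rests locked, past 1.1 rad (all of step 2 and linear speed of can below 0.02 m/s); the robot touches nothing.
It fails at once if the knob is turned to locked while the can is not in the dock (value of joint lock_knob above 1 rad and not (horizontal distance between can and dock below 0.014 m and z of can in the frame of dock below 0.02 m)).
It fails at once if the can is tipped by more than 0.7 rad (angle between can's own z axis and vertical above 0.7 rad).
It fails at once if the can is dropped (falls freely by more than about 18 mm) or slammed into the dock (contact force between can and dock above 60 N or (linear speed of can above 0.6 m/s and contact force between the fingers and can below 0.1 N)).
It fails at once if the dish, a bottle or a pot is moved by more than 30 mm (distance of any of dish, spray, gel, pot_a, pot_b from where it was at the start of the episode above 0.03 m).
It also fails if it takes over 64 s, if anything falls off the work surface, if the arm or the gripper's body presses on something with over 40 N, if the wrist force passes 120 N, or if a joint passes its speed limit or range.

### The arm

A 6-joint arm with a two-finger parallel gripper is mounted at the origin on the work surface. World frame = base frame: x ahead of the robot, y to its left, z up, the work surface at z = 0. Lengths are in m, angles in rad, forces in N, time in s.
With the tool pointing down it reaches from about 0.4 to 0.825 m from the base axis. Payload 7 kg.
Tool frame: the origin (TCP) lies between the finger pads; the fingertips stand 14 mm ahead of it and the grasp point (between the pads) lies 5 mm behind it; z points along the fingers, y is the line along which they close (so a half turn about z gives the same grasp; the last joint's range is limited). The gripper opens to 85 mm and grips with 20 to 120 N. Pads are 22 mm wide; open, the fingers measure 114 mm over their backs; the gripper's body (76 mm by 85 mm) begins 54 mm behind the grasp point. The pads swing forward as they close: fully open they stand 13 mm farther back than shut.
Start: joints at [1.415, 0.359, 0.012, 0, -1.224, -0.288], TCP at [0.29, 0.61, 0.245] pointing down, gripper open.
Joint ranges: [-3.07, 3.07], [-1.43, 2.12], [-1.02, 1.25], [-3.03, 1.67], [-3.05, -0], [-3.03, 3.03]. Speed limits (rad/s): [2.39, 2.39, 3.01, 3.14, 3.14, 3.14].

### API

Orientations are given as a rotation vector (axis times angle).
In Python, from plant import ctrl gives the robot as it stands.
- The arm moves only by the tool drive_tool, never from a script. Its argument "series" is a list of rows, each a list of 2 entries, a list of its own where there are three numbers: the shift along the tool's x, y, z in m, then the turn about the tool's z in rad. A call has 1 to 5 rows; each row shifts and turns the commanded pose from where the row before left it, along the tool's axes as they then stand; what a row does not reach is not made up. A row lasts 1/8 s, in which the tool goes at most 62.5 mm and 10.7 degrees, less where a joint would pass 70% of its speed; a pose out of reach is approached as far as the arm can. A call is refused whole if a number of a shift passes 0.0625 or a number of a turn 0.188, either way. A call with a gripper value outside its range is refused whole. "fingers" is the opening, from -1 (shut) to 1 (fully open), set as the call begins (left out, the last holds). The fingers move at their own pace and stop on an object; the grip force is fixed at half the most. Time passes only in rows, so rows that do not move let the fingers close. It gives the time, the measured TCP pose, the force, the opening and the grip force at its end, in the units of the state.
- ctrl.sense(): the state, without advancing time (a new reading comes with each control period).
- ctrl.grab_frame(name): name is "side" or "top"; returns a dict with "color" (400x640x3 uint8, red, green, blue), "range_z" (400x640 float32, m along the optical axis (not along the pixel's ray), 0 where there is no reading), "K" (3x3 intrinsics, pixels), "R" (3x3) and "t" (3): a world point X has camera coordinates R X + t. Camera axes: x right, y down, z forward; pixel columns grow to the right and rows downward; lengths in m; the calibration is good to about 2 mm. A picture is of the moment at which its call begins.
- ctrl.job_done(): hands the job in; it is judged then, once.
Trained networks look in a picture, given as the dict that the camera call returned (one of the last four; its "shot" number tells which), for a name from the list of things; names that differ only in an ending like _2 or _b are one class to them, and where a whole thing is asked for, a point or a joint stands for the part that bears it (a point fixed in the world has none). Each returns a list of dicts, best first, with "p" (0 to 1); they miss things now and then, are a little off and sometimes report something else, mostly with a low value. They report only what shows in the picture. A call takes as long as a camera call. They do not tell look-alikes from the thing itself.
- ctrl.spot_in(picture, target): "position" ([column, row] in pixels, amid what is visible of it).
- ctrl.regions_of(picture, target): "region" (400x640 bool, what is visible of it) and "position" ([column, row] in pixels, amid what is visible of it).
- ctrl.landmark_of(picture, target): "position" ([column, row] in pixels: a listed point, or the origin of a listed thing).
The state is a dict: "clock": time; "joints": joint angles; "joint_vel": joint speeds; "joint_torque": joint torques, N m; "tcp_pos": TCP position; "eef_rot": TCP orientation; "wrist_force": force on the tool from outside, world axes, zero at the start; "ft_torque": the same for the moment, N m; "width": finger opening in m; "finger_force": force on a finger pad.
Only numpy, scipy, OpenCV 4.12 (cv2) and the standard library are available. Lean on these libraries where they do the work, as an engineer would, in place of code of your own. Each camera call takes 0.05 s, during which the arm holds its last target. There are 200 camera calls.

## Working session

There is one attempt and no reset: what is moved stays moved. The work goes in short steps, Python scripts to look and compute and a tool call to move; the robot and the scene stay as the last step left them, time stands still between calls to the robot, and variables do not carry over. Pictures are saved under pics/ and viewed, at most 10 in all, crops included, and the job is handed in when it is done.

Besides the shell and the picture viewer there is one more tool, called after "Emit:" by a JSON object that holds its "method" and its "body". drive_tool: Moves the arm, as the interface text tells. Its arguments: {"type":"object","properties":{"series":{"type":"array"},"fingers":{"type":"number"}},"required":["series"]}

```bash
mkdir -p pics
cat > h.py <<'E'
import numpy as np, cv2
from plant import ctrl
from scipy.spatial.transform import Rotation as Ro
def cloud(f):
    z=f["range_z"];v,u=np.mgrid[:400,:640];K=f["K"]
    c=np.stack([(u-K[0,2])/K[0,0]*z,(v-K[1,2])/K[1,1]*z,z],-1)
    P=(c-f["t"])@f["R"]; P[z<=0]=np.nan; return P
def proj(f,X):
    c=f["R"]@np.array(X)+f["t"]; p=f["K"]@c; return p[:2]/p[2]
def ray(f,px,h):
    d=f["R"].T@np.linalg.inv(f["K"])@[px[0],px[1],1]; o=-f["R"].T@f["t"]
    return o+d*(h-o[2])/d[2]
E
python3 - <<'E'
from h import *
fs={}
for n in("side","top"):
    f=ctrl.grab_frame(n);cv2.imwrite(f"pics/{n}0.png",f["color"][...,::-1]);P=cloud(f)
    print(n,"cam",-f["R"].T@f["t"])
    for t in["can","tab","knob_grip","dock","hook_stand","hook_notch","dish","spray","gel","pot_a"]:
        for d in ctrl.landmark_of(f,t)[:3]:
            u,v=np.round(d["position"]).astype(int);print(t,round(d["p"],2),u,v,P[min(max(v,0),399),min(max(u,0),639)].round(3))
s=ctrl.sense();print({k:np.round(v,3) for k,v in s.items()})
E
```

```text
side cam [0.50465059 0.7588228  0.71499415]
can 0.74 319 271 [0.521 0.222 0.135]
can 0.71 431 362 [0.314 0.384 0.078]
can 0.65 330 372 [0.497 0.419 0.099]
tab 0.88 322 205 [0.516 0.187 0.282]
tab 0.88 450 304 [0.294 0.347 0.194]
tab 0.82 330 315 [0.499 0.373 0.192]
knob_grip 0.9 329 342 [0.5   0.401 0.158]
knob_grip 0.76 441 330 [nan nan nan]
dock 0.94 308 208 [ 0.567 -0.16   0.006]
hook_stand 0.43 351 251 [0.441 0.036 0.013]
hook_notch 0.89 323 213 [0.514 0.189 0.264]
dish 0.78 350 251 [0.444 0.038 0.015]
spray 0.57 274 167 [ 0.698 -0.369  0.027]
gel 0.88 229 388 [0.679 0.424 0.045]
pot_a 0.66 257 236 [ 0.704 -0.02   0.012]
top cam [0.39091558 0.00960495 1.95549556]
can 0.8 269 211 [0.508 0.176 0.21 ]
can 0.8 223 216 [0.496 0.338 0.165]
can 0.79 230 279 [0.276 0.325 0.099]
tab 0.67 224 278 [0.286 0.328 0.198]
tab 0.61 218 216 [0.496 0.355 0.169]
tab 0.5 267 209 [0.509 0.174 0.299]
knob_grip 0.58 225 278 [0.286 0.325 0.198]
knob_grip 0.55 219 217 [0.492 0.351 0.172]
knob_grip 0.52 267 212 [0.5   0.175 0.291]
dock 0.82 367 200 [ 0.559 -0.172  0.02 ]
hook_notch 0.57 268 209 [0.511 0.174 0.267]
dish 0.88 315 231 [0.445 0.024 0.013]
spray 0.88 426 164 [ 0.68  -0.379  0.098]
gel 0.56 216 169 [0.67  0.378 0.09 ]
pot_a 0.56 317 156 [0.719 0.013 0.061]
{'clock': np.float64(1.1), 'joints': array([ 1.415,  0.359,  0.012, -0.   , -1.224, -0.288]), 'joint_vel': array([-0.003, -0.002, -0.001,  0.002,  0.001, -0.001]), 'joint_torque': array([ 0.0000e+00, -5.8301e+01,  2.9365e+01,  6.9420e+00, -1.0000e-03,
        0.0000e+00]), 'tcp_pos': array([0.29 , 0.61 , 0.245]), 'eef_rot': array([ 3.065, -0.691, -0.   ]), 'wrist_force': array([-0.023, -0.097,  0.328]), 'ft_torque': array([-0.03 ,  0.021, -0.029]), 'finger_force': np.float64(0.0), 'width': np.float64(0.086)}
```

View both.

View pics/side0.png

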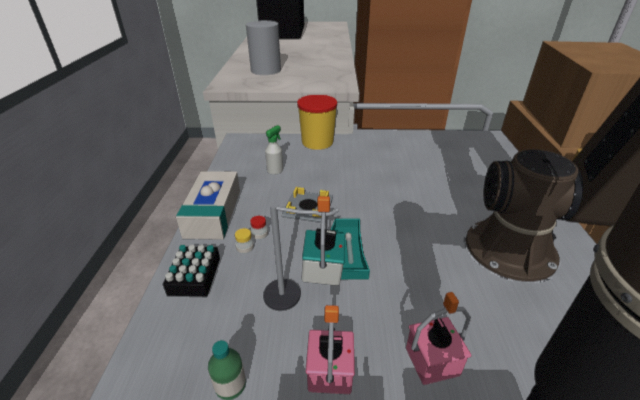

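View pics/top0.png

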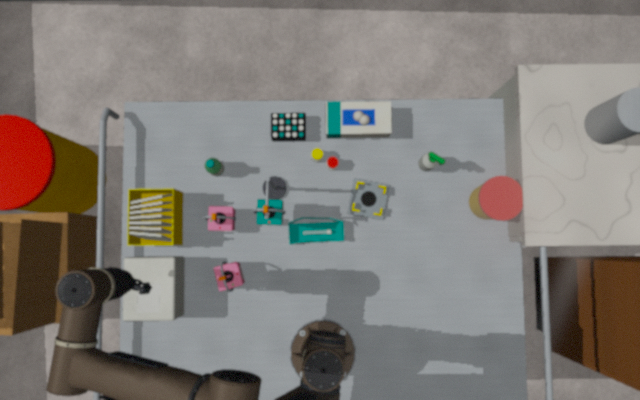

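Side view: three cans. One has a teal lid and a white body and hangs from the hook at about (322,250). The two pink ones stand on the table at (330,360) and (437,345). The teal and white can fits the description. Its post base is at (282,294), the dock is at (310,203), and the dish is at (350,250). The top view agrees: can (269,211), dock (368,199), red pot (333,162), yellow pot (317,155).

Run:
```python
from h import *
side=ctrl.grab_frame("side");cv2.imwrite("pics/crop1.png",cv2.resize(side["color"][170:310,240:380,::-1],None,fx=4,fy=4,interpolation=2))
top=ctrl.grab_frame("top");cv2.imwrite("pics/crop2.png",cv2.resize(top["color"][145:255,250:400,::-1],None,fx=5,fy=5,interpolation=2))
for n,f in(("side",side),("top",top)):
    P=cloud(f);hsv=cv2.cvtColor(f["color"],cv2.COLOR_RGB2HSV);H,S,V=[hsv[...,i].astype(int) for i in range(3)]
    print("==",n)
    def rep(nm,m):
        q=P[m]; v,u=np.nonzero(m)
        if len(q): print(nm,len(q),"px",u.mean().round(1),v.mean().round(1),"med",np.nanmedian(q,0).round(4),"min",np.nanmin(q,0).round(3),"max",np.nanmax(q,0).round(3))
    box=lambda a,b:np.all((P>a)&(P<b),-1)
    rep("tab",(H<14)&(S>170)&(V>120)&box([.4,.1,.22],[.62,.26,.34]))
    m=(S<60)&box([.4,.12,.235],[.68,.25,.30]);rep("hookarm",m)
    q=P[m]; 
    if len(q)>5:
        for lo in np.arange(.46,.66,.02):
            s=q[(q[:,0]>=lo)&(q[:,0]<lo+.02)]
            if len(s): print("  x%.2f"%lo,len(s),np.median(s,0).round(4),s[:,2].max().round(3))
    m=(H>75)&(H<100)&(S>100)&box([.4,.1,.15],[.62,.26,.25]);rep("lid",m)
    q=P[m][:,:2].astype(np.float32)
    if len(q)>5: print("  rect",cv2.minAreaRect(q))
    m=(H>18)&(H<35)&(S>120)&box([.44,-.3,.005],[.68,-.05,.08]);rep("guides",m)
    q=P[m]
    if len(q)>5: print("  rect",cv2.minAreaRect(q[:,:2].astype(np.float32)), "hi",cv2.minAreaRect(q[q[:,2]>.03][:,:2].astype(np.float32)))
    m=box([.44,-.3,.006],[.68,-.05,.055])
    q=P[m]; print("  dockall",cv2.minAreaRect(q[:,:2].astype(np.float32)))
    rep("whitebody",(S<60)&(V>120)&box([.4,.1,.05],[.62,.26,.15]))
    for nm in("tab","hook_notch","knob_grip","dock","can"):
        print(nm,[(np.round(d["position"],1).tolist(),round(d["p"],2)) for d in ctrl.landmark_of(f,nm)[:3]])
```

```text
== side
tab 139 px 323.1 203.9 med [0.514  0.1875 0.2842] min [0.504 0.173 0.269] max [0.524 0.191 0.297]
hookarm 452 px 301.3 214.5 med [0.554  0.1827 0.2599] min [0.485 0.169 0.235] max [0.62  0.228 0.271]
  x0.48 34 [0.4924 0.1838 0.2644] 0.27
  x0.50 127 [0.5136 0.2046 0.2562] 0.266
  x0.52 37 [0.5299 0.1828 0.259 ] 0.264
  x0.54 41 [0.55   0.1819 0.2601] 0.263
  x0.56 39 [0.5698 0.1812 0.2618] 0.265
  x0.58 41 [0.5914 0.1799 0.264 ] 0.268
  x0.60 131 [0.6118 0.1818 0.2594] 0.271
  x0.62 2 [0.6201 0.1753 0.2635] 0.269
lid 836 px 323.7 248.4 med [0.5193 0.1974 0.1712] min [0.468 0.135 0.162] max [0.555 0.227 0.211]
  rect ((0.5113512277603149, 0.18109284341335297), (0.08898234367370605, 0.08533185720443726), 87.75446319580078)
guides 153 px 305.3 196.1 med [ 0.596  -0.2161  0.0279] min [ 0.505 -0.24   0.006] max [ 0.632 -0.113  0.034]
  rect ((0.5677455067634583, -0.17729783058166504), (0.11714377999305725, 0.10985233634710312), 78.14014434814453) hi ((0.5684620141983032, -0.17469562590122223), (0.11182434111833572, 0.10958143323659897), 78.09101104736328)
  dockall ((0.5348804593
[... 1212 characters left out ...]
62), (0.11483961343765259, 0.11021590232849121), 78.6838150024414) hi ((0.5645034909248352, -0.17683646082878113), (0.11158163100481033, 0.1101953312754631), 78.73908233642578)
  dockall ((0.5598052144050598, -0.17506510019302368), (0.23894301056861877, 0.24826304614543915), 0.030554594472050667)
whitebody 2 px 283.0 203.0 med [0.5432 0.1358 0.1074] min [0.54  0.136 0.107] max [0.547 0.136 0.107]
tab [([270.8, 208.9], 0.56), ([266.4, 208.7], 0.51), ([214.6, 215.8], 0.5)]
hook_notch [([265.6, 205.8], 0.87)]
knob_grip [([224.8, 275.0], 0.66), ([267.0, 214.9], 0.64), ([216.1, 215.2], 0.44)]
dock [([366.4, 196.7], 0.6)]
can [([269.3, 211.0], 0.74), ([221.3, 220.9], 0.72), ([232.0, 278.1], 0.66)]
```

View pics/crop1.png

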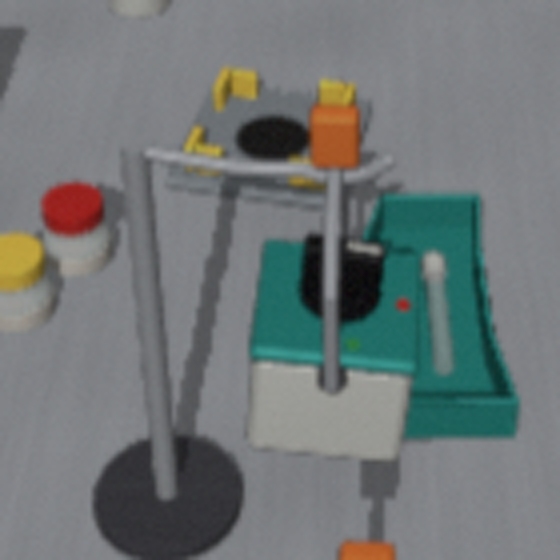

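View pics/crop2.png

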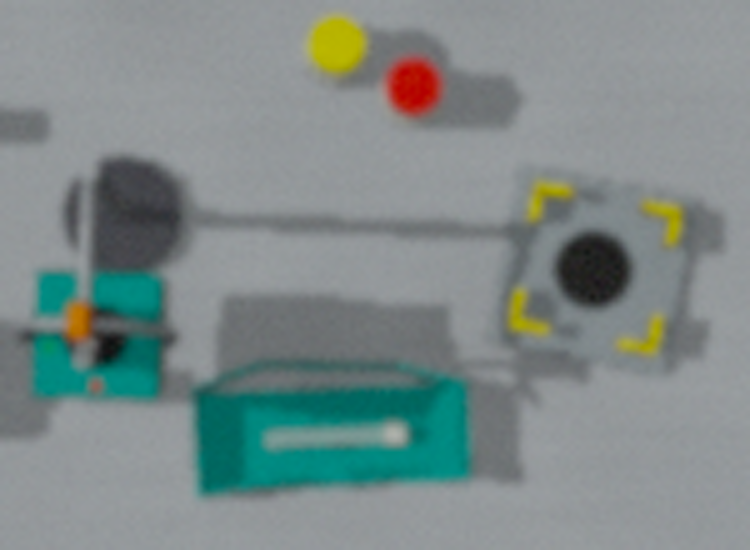

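The crops confirm it: white body, teal lid, orange tab on the hook arm. The red dot on the lid is toward world -x and the green dot toward +y, so the can's +x is roughly world +x. Next I refine the dock pose and start the approach.

```bash
cat > dock.py <<'E'
from h import *
for n in("side","top"):
    f=ctrl.grab_frame(n);P=cloud(f);hsv=cv2.cvtColor(f["color"],cv2.COLOR_RGB2HSV);H,S,V=[hsv[...,i].astype(int) for i in range(3)]
    m=(H>18)&(H<35)&(S>110)&np.all((P>[.47,-.28,.0])&(P<[.66,-.08,.07]),-1)
    k,lab,st,c=cv2.connectedComponentsWithStats(m.astype(np.uint8))
    for i in range(1,k):
        if st[i,4]>4: print(n,st[i,4],c[i].round(1),ray(f,c[i],.027 if n=="side" else .036).round(4),np.nanmedian(P[lab==i],0).round(4))
    d=(V<60)&np.all((P>[.52,-.22,.0])&(P<[.61,-.13,.03]),-1);v,u=np.nonzero(d)
    if len(u): print(n,"disc",len(u),ray(f,(u.mean(),v.mean()),.01).round(4))
E
python3 dock.py
```

```text
side 68 [298.  190.9] [ 0.6018 -0.2226  0.027 ] [ 0.6029 -0.2286  0.0255]
side 46 [323.7 192.9] [ 0.5186 -0.2134  0.027 ] [ 0.5192 -0.2163  0.0281]
side 34 [289.9 205.5] [ 0.6209 -0.1441  0.027 ] [ 0.6222 -0.1374  0.0306]
side 11 [315.8 215.5] [ 0.5399 -0.0968  0.027 ] [ 0.5401 -0.1149  0.0128]
side disc 149 [ 0.5681 -0.1749  0.01  ]
top 33 [359. 184.] [ 0.6168 -0.1415  0.036 ] [ 0.6189 -0.1398  0.0307]
top 36 [383.2 188.4] [ 0.5995 -0.2308  0.036 ] [ 0.6029 -0.2328  0.031 ]
top 36 [354.4 207.8] [ 0.5288 -0.1228  0.036 ] [ 0.5267 -0.1217  0.0301]
top 32 [379.  212.3] [ 0.5109 -0.2135  0.036 ] [ 0.5087 -0.2166  0.0335]
top disc 137 [ 0.565 -0.177  0.01 ]
```

Emit:
{"method": "drive_tool", "body": {"series": [[[0,0,-0.05],0],[[0,0,-0.05],0],[[0.048,0.0365,0],0],[[0.048,0.0365,0],0],[[0.048,0.0365,0],0]], "fingers": 1}}

```text
clock: 2.42
tcp_pos: [0.3733, 0.4472, 0.3455]
eef_rot: [-3.064, 0.69, -0.0]
wrist_force: [1.4, 0.0, 0.4]
width: 0.0853
finger_force: 0.0
```

Emit:
{"method": "drive_tool", "body": {"series": [[[0.048,0.0365,0],0],[[0.048,0.0365,0],0],[[0.048,0.0365,0],0],[[0.048,0.0365,0],0],[[0.048,0.0365,0],0]]}}

```text
clock: 3.05
tcp_pos: [0.5118, 0.1792, 0.3457]
eef_rot: [-3.064, 0.691, -0.001]
wrist_force: [1.4, 0.3, 1.3]
width: 0.0855
finger_force: 0.0
```

Emit:
{"method": "drive_tool", "body": {"series": [[[0,0,0],-0.135],[[0,0,0],-0.135],[[0,0,0],-0.134],[[0,0,0],0]]}}

```text
clock: 3.55
tcp_pos: [0.5113, 0.1809, 0.3454]
eef_rot: [-3.141, 0.064, -0.0]
wrist_force: [0.4, 0.5, 0.1]
width: 0.0852
finger_force: 0.0
```

Emit:
{"method": "drive_tool", "body": {"series": [[[0.001,-0.001,0.02],0],[[0,0,0.02],0],[[0,0,0.015],0],[[0,0,0.008],0],[[0,0,0],0]]}}

```text
clock: 4.18
tcp_pos: [0.5122, 0.1819, 0.2821]
eef_rot: [3.14, -0.063, -0.001]
wrist_force: [-0.2, 0.2, 0.0]
width: 0.0853
finger_force: 0.0
```

Emit:
{"method": "drive_tool", "body": {"series": [[[0,0,0],0],[[0,0,0],0],[[0,0,0],0],[[0,0,0],0],[[0,0,0],0]], "fingers": -1}}

```text
clock: 4.8
tcp_pos: [0.5124, 0.1814, 0.283]
eef_rot: [3.14, -0.063, 0.001]
wrist_force: [-1.3, -3.0, 5.5]
width: 0.013
finger_force: 61.3
```

Emit:
{"method": "drive_tool", "body": {"series": [[[0,0,-0.005],0],[[0,0,-0.007],0],[[0,0,-0.008],0],[[0,0,-0.007],0],[[0,0,0],0]]}}

```text
clock: 5.42
tcp_pos: [0.5125, 0.1822, 0.31]
eef_rot: [-3.14, 0.062, -0.002]
wrist_force: [0.2, 0.4, -4.2]
width: 0.013
finger_force: 60.0
```

Emit:
{"method": "drive_tool", "body": {"series": [[[-0.005,0,0],0],[[-0.01,0,0],0],[[-0.015,0,0],0],[[-0.015,0,0],0],[[-0.015,0,0],0]]}}

```text
clock: 6.05
tcp_pos: [0.4511, 0.1843, 0.3095]
eef_rot: [-3.141, 0.062, -0.0]
wrist_force: [-0.7, 0.8, -4.3]
width: 0.013
finger_force: 60.0
```

Emit:
{"method": "drive_tool", "body": {"series": [[[-0.015,0,0],0],[[-0.012,0,0],0],[[-0.01,0,0],0],[[-0.005,0,0],0],[[0,0.005,0],0]]}}

```text
clock: 6.68
tcp_pos: [0.4101, 0.1811, 0.3094]
eef_rot: [-3.141, 0.061, -0.0]
wrist_force: [0.5, -0.3, -3.1]
width: 0.013
finger_force: 60.1
```

Emit:
{"method": "drive_tool", "body": {"series": [[[0,0.012,0],0],[[0,0.018,0],0],[[0,0.022,0],0],[[0,0.025,0],0],[[0,0.025,0],0]]}}

```text
clock: 7.3
tcp_pos: [0.4059, 0.0772, 0.3093]
eef_rot: [3.141, -0.064, 0.0]
wrist_force: [0.9, -0.0, -4.1]
width: 0.0131
finger_force: 60.0
```

Emit:
{"method": "drive_tool", "body": {"series": [[[0.01,0.025,0],0],[[0.015,0.025,0],0],[[0.02,0.025,0],0],[[0.02,0.025,0],0],[[0.02,0.025,0],0]]}}

```text
clock: 7.92
tcp_pos: [0.4862, -0.0514, 0.3093]
eef_rot: [3.141, -0.064, -0.0]
wrist_force: [-0.4, 0.5, -3.4]
width: 0.013
finger_force: 60.1
```

Emit:
{"method": "drive_tool", "body": {"series": [[[0.02,0.023,0],0],[[0.018,0.02,0],0],[[0.013,0.018,0],0],[[0.01,0.013,0],0],[[0.005,0.008,0],0]]}}

```text
clock: 8.55
tcp_pos: [0.5488, -0.135, 0.3091]
eef_rot: [3.141, -0.064, -0.001]
wrist_force: [0.1, -0.3, -3.5]
width: 0.0129
finger_force: 59.9
```

Emit:
{"method": "drive_tool", "body": {"series": [[[0,0,0],0.04],[[0,0,0],0.04],[[0,0,0],0.04],[[0,0,0],0.036],[[0,0,0],0]]}}

```text
clock: 9.18
tcp_pos: [0.5486, -0.1337, 0.3094]
eef_rot: [-3.126, 0.307, -0.0]
wrist_force: [-0.4, 0.7, -3.5]
width: 0.0131
finger_force: 60.1
```

Emit:
{"method": "drive_tool", "body": {"series": [[[0.005,0.008,0.01],0],[[0.01,0.014,0.015],0],[[0.007,0.011,0.015],0],[[0.0035,0.0055,0.01],0],[[0,0,0],0]]}}

```text
clock: 9.8
tcp_pos: [0.5658, -0.1771, 0.2577]
eef_rot: [3.126, -0.309, -0.004]
wrist_force: [0.8, 0.4, -3.1]
width: 0.0132
finger_force: 59.9
```

Emit:
{"method": "drive_tool", "body": {"series": [[[0,0,0],0],[[0,0,0],0],[[0,0,0],0],[[0,0,0],0],[[0,0,0],0]]}}

```text
clock: 10.42
tcp_pos: [0.5663, -0.1764, 0.2594]
eef_rot: [-3.127, 0.307, -0.0]
wrist_force: [-0.1, 0.7, -3.8]
width: 0.0129
finger_force: 59.9
```

```bash
cat > lid.py <<'E'
from h import *
import sys
for n in("side","top"):
    f=ctrl.grab_frame(n);P=cloud(f);hsv=cv2.cvtColor(f["color"],cv2.COLOR_RGB2HSV);H,S,V=[hsv[...,i].astype(int) for i in range(3)]
    if n=="side": cv2.imwrite(f"pics/{sys.argv[1]}.png",cv2.resize(f["color"][120:260,240:400,::-1],None,fx=4,fy=4,interpolation=2))
    zlo=float(sys.argv[2])
    m=(H>75)&(H<100)&(S>90)&np.all((P>[.46,-.28,zlo])&(P<[.67,-.07,zlo+.1]),-1)
    q=P[m]; print(n,len(q))
    if len(q)>9:
        zt=np.percentile(q[:,2],[5,50,95]).round(4); print(" z",zt,"bbox",q.min(0).round(3),q.max(0).round(3),cv2.minAreaRect(q[:,:2].astype(np.float32)))
        A=np.c_[q[:,:2],np.ones(len(q))]; t=q[:,2]>np.percentile(q[:,2],50)-.004
        print(" slope",np.linalg.lstsq(A[t],q[t,2],rcond=None)[0].round(3))
s=ctrl.sense();print(s["clock"],s["tcp_pos"].round(4),s["wrist_force"].round(1))
E
python3 lid.py held 0.10
```

```text
side 350
 z [0.1412 0.1464 0.1526] bbox [ 0.518 -0.223  0.137] [ 0.614 -0.123  0.177] ((0.5658769011497498, -0.170145645737648), (0.09553934633731842, 0.08599389344453812), 79.96116638183594)
 slope [ 0.075 -0.023  0.102]
top 212
 z [0.1392 0.1476 0.157 ] bbox [ 0.516 -0.215  0.136] [ 0.559 -0.125  0.186] ((0.5372287034988403, -0.17039699852466583), (0.0871724784374237, 0.03541836142539978), 80.31983947753906)
 slope [ 0.162 -0.025  0.059]
10.525 [ 0.5663 -0.1764  0.2593] [-0.2  0.4 -4.2]
```

View pics/held.png

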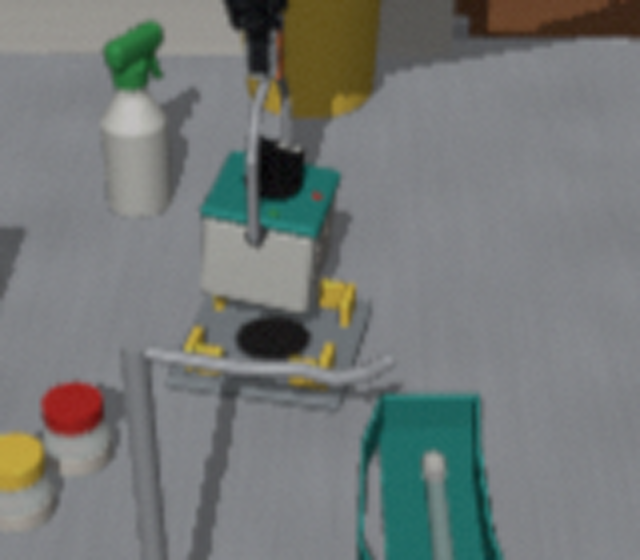

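Seen from the side, the held can is over the dock at about (265,230) in the crop, nearly level and aligned with the guides. I lower it now.

Emit:
{"method": "drive_tool", "body": {"series": [[[0,0,0.01],0],[[0,0,0.01],0],[[0,0,0.01],0],[[0,0,0.008],0],[[0,0,0.005],0]]}}

```text
clock: 11.15
tcp_pos: [0.5661, -0.1765, 0.2155]
eef_rot: [3.126, -0.307, -0.001]
wrist_force: [-0.0, -0.4, -3.3]
width: 0.0132
finger_force: 60.0
```

Emit:
{"method": "drive_tool", "body": {"series": [[[0,0,0.004],0],[[0,0,0.004],0],[[0,0,0.003],0],[[0,0,0.001],0],[[0,0,0],0]]}}

```text
clock: 11.78
tcp_pos: [0.5663, -0.1765, 0.2044]
eef_rot: [3.127, -0.307, 0.0]
wrist_force: [0.2, -0.2, -4.5]
width: 0.013
finger_force: 60.0
```

Emit:
{"method": "drive_tool", "body": {"series": [[[0,0,0.001],0],[[0,0,0.001],0],[[0,0,0.001],0],[[0,0,0],0]]}}

```text
clock: 12.28
tcp_pos: [0.5673, -0.1767, 0.2022]
eef_rot: [3.126, -0.307, 0.004]
wrist_force: [1.5, -1.3, 1.0]
width: 0.0132
finger_force: 60.6
```

Emit:
{"method": "drive_tool", "body": {"series": [[[0,0,0.001],0],[[0,0,0],0],[[0,0,0],0]]}}

```text
clock: 12.65
tcp_pos: [0.5677, -0.1768, 0.2016]
eef_rot: [3.126, -0.306, 0.005]
wrist_force: [5.0, -1.5, 5.8]
width: 0.0128
finger_force: 61.2
```

```bash
python3 lid.py set 0.06
```

```text
side 341
 z [0.0853 0.0891 0.0955] bbox [ 0.521 -0.225  0.081] [ 0.618 -0.123  0.114] ((0.5694652199745178, -0.16980606317520142), (0.09669921547174454, 0.08661387860774994), 78.5429916381836)
 slope [ 0.044 -0.007  0.064]
top 185
 z [0.0818 0.091  0.1015] bbox [ 0.517 -0.215  0.076] [ 0.557 -0.128  0.124] ((0.537344217300415, -0.17059051990509033), (0.08731192350387573, 0.031132424250245094), 79.47378540039062)
 slope [ 0.127 -0.021  0.022]
12.75 [ 0.5677 -0.1768  0.2016] [ 4.1 -1.9  5.7]
```

View pics/set.png

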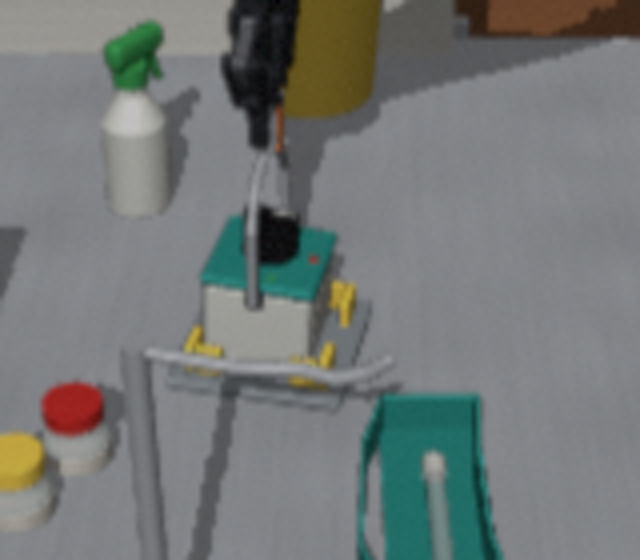

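The can is seated between the guides, with the lid at about z 0.09. I release it.

Emit:
{"method": "drive_tool", "body": {"series": [[[0,0,0],0],[[0,0,0],0],[[0,0,0],0],[[0,0,0],0],[[0,0,-0.01],0]], "fingers": 1}}

```text
clock: 13.38
tcp_pos: [0.5657, -0.1764, 0.2098]
eef_rot: [3.127, -0.307, -0.003]
wrist_force: [-0.3, -0.6, 0.3]
width: 0.0854
finger_force: 0.0
```

Emit:
{"method": "drive_tool", "body": {"series": [[[0,0,-0.03],0],[[0,0,-0.04],0],[[0,0,-0.04],0],[[-0.05,0,0],0],[[-0.05,0,0],0]]}}

```text
clock: 14.0
tcp_pos: [0.4673, -0.1569, 0.321]
eef_rot: [-3.126, 0.307, -0.001]
wrist_force: [-0.2, 0.5, 1.0]
width: 0.0855
finger_force: 0.0
```

Emit:
{"method": "drive_tool", "body": {"series": [[[0,0,0],0],[[0,0,0],0],[[0,0,0],0],[[0,0,0],0],[[0,0,0],0]]}}

```text
clock: 14.62
tcp_pos: [0.4685, -0.1571, 0.3198]
eef_rot: [3.126, -0.307, -0.002]
wrist_force: [0.1, 0.7, 0.5]
width: 0.0855
finger_force: 0.0
```

```bash
cat > knob.py <<'E'
from h import *
import sys
for n in("side","top"):
    f=ctrl.grab_frame(n);P=cloud(f);hsv=cv2.cvtColor(f["color"],cv2.COLOR_RGB2HSV);H,S,V=[hsv[...,i].astype(int) for i in range(3)]
    cr=f["color"][120:260,240:400,::-1] if n=="side" else f["color"][165:230,330:410,::-1]
    cv2.imwrite(f"pics/{sys.argv[1]}_{n}.png",cv2.resize(cr,None,fx=4 if n=="side" else 8,fy=4 if n=="side" else 8,interpolation=2))
    m=(H>75)&(H<100)&(S>90)&np.all((P>[.46,-.28,.06])&(P<[.67,-.07,.16]),-1); q=P[m]
    if len(q)>9: print(n,"lid",len(q),np.median(q[:,2]).round(4),cv2.minAreaRect(q[:,:2].astype(np.float32)))
    m=(V<70)&np.all((P>[.5,-.24,.108])&(P<[.63,-.11,.14]),-1); q=P[m]
    if len(q)>5:
        c=q[:,:2]-q[:,:2].mean(0);w,E=np.linalg.eigh(c.T@c/len(q)); e=E[:,1]*np.sign(E[0,1])
        print(n,"knob",len(q),q.mean(0).round(4),np.percentile(q[:,2],[5,95]).round(3),"yaw",np.arctan2(e[1],e[0]).round(3),"sd",np.sqrt(w).round(4),cv2.minAreaRect(q[:,:2].astype(np.float32)))
    hh,ss,vv=H,S,V
    near=np.all((P>[.5,-.24,.08])&(P<[.63,-.11,.14]),-1)
    for nm,mm in(("red",((H<8)|(H>172))&(S>110)&near),("green",(H>45)&(H<75)&(S>90)&near),("white",(S<50)&(V>150)&near&(P[...,2]>.1))):
        v,u=np.nonzero(mm)
        if len(u): print(n,nm,len(u),np.nanmedian(P[mm],0).round(4))
    print([(d["position"],round(d["p"],2),ray(f,d["position"],.117).round(4)) for d in ctrl.landmark_of(f,"knob_grip")[:3]])
s=ctrl.sense();print(s["clock"],s["tcp_pos"].round(4),s["joints"].round(2))
E
python3 knob.py k1
```

```text
side lid 375 0.0872 ((0.5725513696670532, -0.17626072466373444), (0.09028694778680801, 0.08649354428052902), 79.19762420654297)
side knob 87 [ 0.5731 -0.1717  0.1183] [0.109 0.125] yaw -0.28 sd [0.0035 0.0125] ((0.5730541348457336, -0.17356914281845093), (0.015528772957623005, 0.04067084193229675), 71.95872497558594)
side red 1 [ 0.5384 -0.1741  0.0875]
side green 1 [ 0.5701 -0.1444  0.0892]
[([441.4, 326.1], 0.87, array([0.2916, 0.3365, 0.117 ])), ([327.5, 341.3], 0.66, array([0.5023, 0.3729, 0.117 ])), ([310.6, 173.4], 0.65, array([ 0.5579, -0.1871,  0.117 ]))]
top lid 256 0.0899 ((0.5838456153869629, -0.17984285950660706), (0.08875737339258194, 0.057707529515028), 78.70532989501953)
top knob 23 [ 0.5764 -0.1791  0.125 ] [0.116 0.131] yaw -0.649 sd [0.0043 0.0068] ((0.5737876296043396, -0.17869889736175537), (0.013382358476519585, 0.02590712532401085), 73.3774642944336)
top green 2 [ 0.589  -0.1441  0.0885]
[([369.2, 197.0], 0.59, array([ 0.5607, -0.1704,  0.117 ])), ([220.9, 215.3], 0.52, array([0.5011, 0.3548, 0.117 ])), ([225.0, 278.1], 0.51, array([0.2807, 0.3394, 0.117 ]))]
14.825 [ 0.4683 -0.1571  0.3202] [ 0.08  0.01 -0.25  0.   -1.31  1.3 ]
```

View pics/k1_top.png

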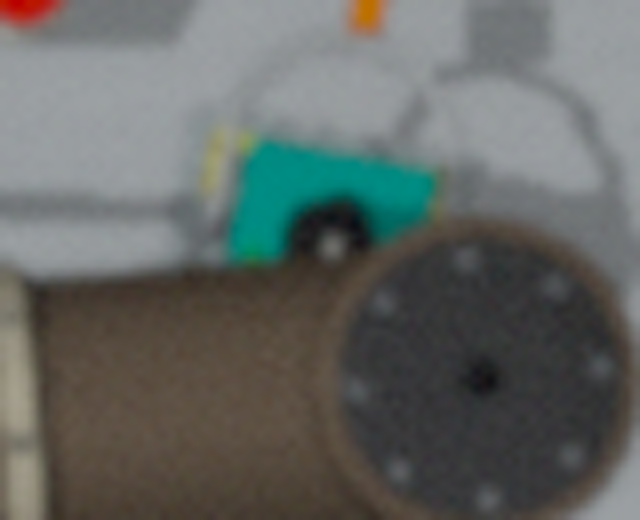

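View pics/k1_side.png

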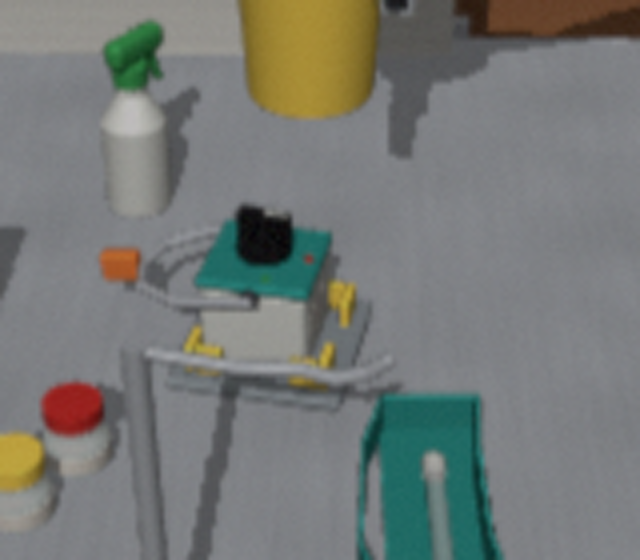

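The can stands level in the dock and the handle has dropped to +x. The knob, at about (265,232) in the side crop, is near 0.1 rad. I go to grip it.

Emit:
{"method": "drive_tool", "body": {"series": [[[0.035,-0.0005,0],0.045],[[0.035,0,0],0.05],[[0.034,0.001,0],0],[[0,0,0.05],0],[[0,0,0.05],0]]}}

```text
clock: 15.45
tcp_pos: [0.5694, -0.1825, 0.219]
eef_rot: [-3.108, 0.456, -0.001]
wrist_force: [1.2, 1.2, -0.4]
width: 0.0853
finger_force: 0.0
```

Emit:
{"method": "drive_tool", "body": {"series": [[[0,0,0.03],0],[[0,0,0.02],0],[[0,0,0],0],[[0,0,0],0]]}}

```text
clock: 15.95
tcp_pos: [0.5695, -0.1825, 0.1713]
eef_rot: [3.108, -0.455, 0.002]
wrist_force: [-0.4, 0.2, 1.4]
width: 0.0853
finger_force: 0.0
```

Emit:
{"method": "drive_tool", "body": {"series": [[[0,-0.0065,0.01],0],[[0,0,0.02],0],[[0,0,0.015],0],[[0,0,0.008],0],[[0,0,0],0]]}}

```text
clock: 16.58
tcp_pos: [0.5706, -0.1761, 0.1168]
eef_rot: [3.108, -0.455, -0.001]
wrist_force: [0.5, 0.3, -0.3]
width: 0.0854
finger_force: 0.0
```

Emit:
{"method": "drive_tool", "body": {"series": [[[0,0,0],0],[[0,0,0],0],[[0,0,0],0],[[0,0,0],0],[[0,0,0],0]], "fingers": -1}}

```text
clock: 17.2
tcp_pos: [0.5707, -0.1762, 0.1173]
eef_rot: [3.108, -0.455, -0.0]
wrist_force: [0.3, -1.7, 0.4]
width: 0.0128
finger_force: 61.6
```

Emit:
{"method": "drive_tool", "body": {"series": [[[0,0,0],0.08],[[0,0,0],0.1],[[0,0,0],0.1],[[0,0,0],0.1],[[0,0,0],0.1]]}}

```text
clock: 17.82
tcp_pos: [0.5705, -0.1759, 0.1171]
eef_rot: [-2.909, 1.186, 0.001]
wrist_force: [0.3, 1.5, -1.3]
width: 0.0127
finger_force: 61.5
```

Emit:
{"method": "drive_tool", "body": {"series": [[[0,0,0],0.1],[[0,0,0],0.1],[[0,0,0],0.1],[[0,0,0],0.1],[[0,0,0],0.1]]}}

```text
clock: 18.45
tcp_pos: [0.5708, -0.1759, 0.1171]
eef_rot: [-2.525, 1.868, 0.0]
wrist_force: [0.2, 0.3, -2.2]
width: 0.013
finger_force: 61.3
```

Emit:
{"method": "drive_tool", "body": {"series": [[[0,0,0],0.1],[[0,0,0],0.08],[[0,0,0],0.05],[[0,0,0],0.03],[[0,0,0],0]]}}

```text
clock: 19.08
tcp_pos: [0.5708, -0.1762, 0.1172]
eef_rot: [-2.266, 2.176, -0.0]
wrist_force: [1.0, -0.5, -2.1]
width: 0.0126
finger_force: 61.2
```

Run:
```python
from h import *
s=ctrl.sense();print(s["ft_torque"].round(3),s["wrist_force"].round(2),s["joints"].round(2))
```

```text
[-0.142 -0.4    0.028] [ 1.01 -0.45 -2.06] [ 0.03  0.34 -0.33 -0.   -0.9   0.01]
```

Emit:
{"method": "drive_tool", "body": {"series": [[[0,0,0],0.04],[[0,0,0],0.04],[[0,0,0],0]]}}

```text
clock: 19.45
tcp_pos: [0.5701, -0.1758, 0.1173]
eef_rot: [2.178, -2.263, -0.002]
wrist_force: [-3.6, 2.8, 3.3]
width: 0.0127
finger_force: 62.2
```

Run:
```python
from h import *
s=ctrl.sense();print(s["ft_torque"].round(3),s["wrist_force"].round(2),s["eef_rot"].round(3))
```

```text
[1.229 1.226 0.571] [-3.58  2.75  3.26] [ 2.178e+00 -2.263e+00 -2.000e-03]
```

Torque has risen to 0.57 N m, well past the detent, so the knob is at its end stop. I release, retreat and check.

Emit:
{"method": "drive_tool", "body": {"series": [[[0,0,0],-0.02],[[0,0,0],0],[[0,0,0],0],[[0,0,0],0],[[0,0,0],0]], "fingers": 1}}

```text
clock: 20.08
tcp_pos: [0.5708, -0.1762, 0.1173]
eef_rot: [-2.199, 2.244, -0.0]
wrist_force: [0.1, -0.6, 0.1]
width: 0.0855
finger_force: 0.0
```

Emit:
{"method": "drive_tool", "body": {"series": [[[0,0,-0.03],0],[[0,0,-0.05],0],[[0,0,-0.06],0],[[0,0,-0.05],0],[[0,0,0],0]]}}

```text
clock: 20.7
tcp_pos: [0.5726, -0.1766, 0.3124]
eef_rot: [-2.196, 2.239, -0.011]
wrist_force: [-0.3, -0.3, -1.2]
width: 0.0854
finger_force: 0.0
```

Emit:
{"method": "drive_tool", "body": {"series": [[[0,-0.05,0],0],[[0,-0.05,0],0],[[0,0,0],0],[[0,0,0],0],[[0,0,0],0]]}}

```text
clock: 21.32
tcp_pos: [0.67, -0.1782, 0.3077]
eef_rot: [-2.199, 2.244, -0.0]
wrist_force: [0.2, 0.3, -0.3]
width: 0.0849
finger_force: 0.0
```

```bash
python3 knob.py k2
```

```text
side lid 394 0.0873 ((0.5707497000694275, -0.1754235476255417), (0.09720557928085327, 0.08752672374248505), 74.29762268066406)
side knob 44 [ 0.5696 -0.163   0.1201] [0.11  0.127] yaw 1.495 sd [0.0039 0.0116] ((0.5695925951004028, -0.1692596971988678), (0.03869170695543289, 0.011459489353001118), 86.94257354736328)
side red 1 [ 0.5383 -0.1704  0.0864]
side green 1 [ 0.5644 -0.1605  0.1177]
[([327.4, 338.8], 0.88, array([0.5025, 0.3679, 0.117 ])), ([445.6, 329.8], 0.73, array([0.2857, 0.3441, 0.117 ])), ([309.1, 174.1], 0.66, array([ 0.5622, -0.1831,  0.117 ]))]
top lid 511 0.0896 ((0.5662822723388672, -0.17427147924900055), (0.08976902812719345, 0.08791325241327286), 71.69042205810547)
top knob 24 [ 0.5644 -0.1805  0.1251] [0.118 0.135] yaw -1.341 sd [0.0044 0.0093] ((0.5625814199447632, -0.17696847021579742), (0.022459041327238083, 0.02903040312230587), 44.39289855957031)
top green 1 [ 0.6144 -0.1446  0.0878]
[([224.0, 276.8], 0.67, array([0.2852, 0.343 , 0.117 ])), ([218.1, 217.3], 0.66, array([0.4941, 0.3646, 0.117 ])), ([366.3, 196.2], 0.4, array([ 0.5637, -0.1602,  0.117 ]))]
21.525 [ 0.6703 -0.1782  0.3081] [ 0.02  0.36  0.16 -0.   -1.36 -0.04]
```

View pics/k2_side.png

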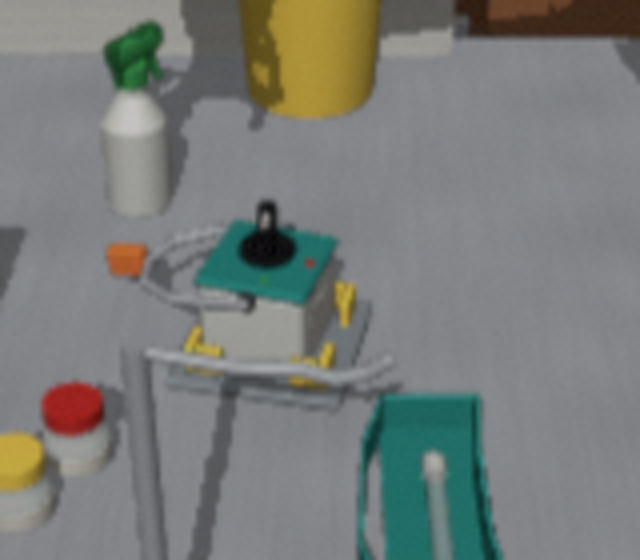

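The knob bar now points at the green dot, at about 1.3 rad relative to the can. The can stands flat in the dock, the bystanders are undisturbed and the robot is clear. I hand it in.

```bash
python3 -c "
from plant import ctrl
print(ctrl.job_done())"
```

```text
the job is handed in; nothing more can be done
None
```

I handed the job in at about 21.5 s: in the last pictures the can stands flat in the dock with its handle dropped aside and its knob locked at about 1.3 rad, the dish, bottles and pots look undisturbed, and no verdict came back.

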